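# Pull the bearing basket forward from under the riser with the pull hook

### The job

Draw the pull hook out of its sleeve by the shaft and lay it down on the open bench, so that you can take it again by its black handle. Reach in under the riser's roof with it, drop its blade behind the front rim of the bearing basket and drag the basket forward until about a third of it (5 to 6 cm) stands out from under the roof, then unhook and lay the hook back down flat on the bench, clear of the basket. Move the basket with the hook only, never with the gripper, keep it flat on the bench, and leave the micrometer, the marker and the bearings on the bench where they are.

Things in the scene. Friction and masses are not known exactly. Their poses are not given: they have to be found in the camera images.
- hook: Pull hook, 191 mm long, 0.16 kg, lying on handle and blade. Origin: underside, below the handle's middle; x along the shaft to the blade, z up. Handle: black block x -35..35 mm, 26 wide, z 0..38. Shaft: steel bar 12 wide, x 35..150, z 30..38. Blade: steel plate across the far end, x 150..156, 50 wide, z 0..38. At the start the handle is in the sleeve; about 95 mm of shaft and the blade stick out.
- hook_grip (a point): The middle of the hook's handle, 28 mm above its underside: where to grip the handle.
- hook_shaft (a point): Point on the shaft 105 mm from the handle's middle toward the blade, 34 mm above the underside: where to grip the hook while it is in the sleeve.
- hook_edge (a point): Middle of the blade's lower edge, on the face that looks back to the handle (150 mm from the handle's middle).
- sleeve: Fixed aluminium sleeve over the hook's handle, 100 mm long, 52 mm wide (82 mm over its foot flanges), 56 mm high. Origin: centre of its underside; x points out of the open mouth (50 mm from the origin), the other end is shut. No floor: the hook lies on the bench. Inside 44 mm wide, 52 mm high.
- sleeve_mouth (a point): Centre of the sleeve's open end.
- rack: Fixed grey riser: a roof 210 mm deep (x), 306 mm wide (y) on two side panels 290 mm apart inside; the roof's underside is 140 mm, its top 148 mm above the bench. Open at front and back, no floor. Origin: on the bench under the roof's middle; -x is the front, facing the robot; the roof's front edge is at x = -105 mm.
- basket: Pink basket with bearings fixed in it, about 0.6 kg, on the bench under the riser, front rim 40 to 56 mm behind the roof's front edge. 230 mm wide (own x), 161 deep (own y), 66 high. Origin: centre of its underside; +y is its front, facing the robot. The front wall leans outward: inner face at y = 57 mm at the floor, 72 at the rim. Mid-front is free from y = 40 to 65 mm above z = 34.
- micrometer: Bystander: micrometer lying on the bench, 61x130x16 mm. Origin: centre of its underside.
- marker: Bystander: marker pen lying on the bench, 137 mm long. Origin: centre of its underside.
- race_1: Bystander: one bearing lying on the bench to the right, 29 mm across, 10 mm high. Origin: centre of its underside.

How it is judged:
By the outcome, as a careful person would: the job done as asked, in the order asked, and still so for the second after the job is handed in, with the robot touching nothing.
It also fails if it takes over 61 s, if anything falls off the work surface, if the arm or the gripper's body presses on something with over 40 N, if the wrist force passes 120 N, or if a joint passes its speed limit or range.

### The arm

A 7-joint arm with a two-finger parallel gripper is mounted at the origin on a cart in front of the work surface, level with it; the furniture and walls round the work are solid. World frame = base frame: x ahead of the robot, y to its left, z up, the work surface at z = 0. Lengths are in m, angles in rad, forces in N, time in s.
With the tool pointing down it reaches from about 0.425 to 0.825 m from the base axis. Payload 3.6 kg.
Tool frame: the origin (TCP) lies at the very end of the fingers, on their centre line; the grasp point (between the pads) lies 19 mm behind it (manip.grip_point_offset is the distance from the TCP to the grasp point, in m); z points along the fingers, y is the direction in which the jaws open and shut (so a half turn about z gives the same grasp; the last joint's range is limited). The gripper opens to 85 mm and grips with 20 to 120 N. Pads are 22 mm wide; open, the fingers measure 114 mm over their backs; the gripper's body (76 mm by 85 mm) begins 54 mm behind the grasp point. The pads swing forward as they close: fully open they stand 13 mm farther back than shut.
Start: joints at [-1.226, 0.615, -0.013, 1.423, 0.008, 1.103, -0.04], TCP at [0.236, 0.606, 0.231] pointing down, gripper open.
Joint ranges: [-3.12, 3.12], [-0.3, 2.06], [-1.34, 1.32], [0.26, 2.42], [-1.36, 4.5], [0.01, 1.98], [-2.84, 2.84]. Speed limits (rad/s): [2.79, 2.79, 3.14, 3.14, 3.14, 3.14, 3.14].

### API

Orientations are given as a unit quaternion [x, y, z, w].
In Python, from bench import sensors, viewer, manip gives the robot as it stands.
- The arm moves only by the tool carry_out, never from a script. Its argument "series" is a list of rows, each a list of 6 numbers: the shift along the tool's x, y, z in m, then the turn, a rotation vector about the tool's x, y, z in rad. In form: [[tx, ty, tz, ax, ay, az], ...]. A call has 1 to 12 rows; each row shifts and turns the commanded pose from where the row before left it, along the tool's axes as they then stand; what a row does not reach is not made up. A row lasts 1/8 s, in which the tool goes at most 62.5 mm and 10.7 degrees, less where a joint would pass 70% of its speed; a pose out of reach is approached as far as the arm can. A call is refused whole if a number of a shift passes 0.0625 or a number of a turn 0.188, either way. A call with a gripper value outside its range is refused whole. "grip" is the opening, from 0 (shut) to 1 (fully open), set as the call begins (left out, the last holds). The fingers move at their own pace and stop on an object; "squeeze" is the grip in N (left out, the last holds). Time passes only in rows, so rows that do not move let the fingers close. It gives the time, the measured TCP pose, the force and the opening at its end, in the units of the state.
- sensors.get_obs(): the state, without advancing time (a new reading comes with each control period).
- viewer.snapshot(name): name is "scene" or "top" or "wrist"; returns a dict with "image" (420x560x3 uint8, blue, green, red), "fx", "fy", "cx", "cy" (pixels), "world_to_cam" (4x4, takes a point from world to camera coordinates). Camera axes: x right, y up, looking along -z (the intrinsics and any distortion apply to the point x, -y, -z); pixel columns grow to the right and rows downward; lengths in m; the calibration is good to about 2 mm. A picture is of the moment at which its call begins. There is no depth.
- manip.job_done(): hands the job in, once; it reports no verdict.
The state is a dict: "time_s": time; "joint_pos": joint angles; "dq": joint speeds; "tau": joint torques, N m; "eef_pos": TCP position; "tool_rot": TCP orientation; "force": force on the tool from outside, world axes, zero at the start; "moment": the same for the moment, N m; "finger_gap": opening from 0.0 (shut) to 1.0 (fully open).
Only numpy, scipy, OpenCV 4.12 (cv2) and the standard library are available. Lean on these libraries where they do the work, as an engineer would, in place of code of your own. Each camera call takes 0.05 s, during which the arm holds its last target.

## Working session

There is one attempt and no reset: what is moved stays moved. The work goes in short steps, Python scripts to look and compute and a tool call to move; the robot and the scene stay as the last step left them, time stands still between calls to the robot, and variables do not carry over. Pictures are saved under pics/ and viewed, and the job is handed in when it is done.

Besides the shell and the picture viewer there is one more tool, called by a JSON object that holds its "method" and its "body", one argument or row to a line. carry_out: Moves the arm, as the interface text tells. Its arguments: {"type":"object","properties":{"series":{"type":"array"},"grip":{"type":"number"},"squeeze":{"type":"number"}},"required":["series"]}

```bash
ls; mkdir -p pics
python3 - <<'E'
from bench import sensors, viewer, manip
import cv2,numpy as np
o=sensors.get_obs(); print({k:np.round(v,4) for k,v in o.items()}); print(manip.grip_point_offset)
for n in ["scene","top","wrist"]:
    s=viewer.snapshot(n); cv2.imwrite(f"pics/{n}0.png",s["image"]); print(n,s["fx"],s["fy"],s["cx"],s["cy"],[k for k in s]); print(np.round(s["world_to_cam"],4))
E
```

```text
pics
{'time_s': np.float64(0.0), 'joint_pos': array([-1.2255,  0.6159, -0.0126,  1.4249,  0.0081,  1.1034, -0.0404]), 'dq': array([-0.0018, -0.0005, -0.0013,  0.0006,  0.    , -0.0003, -0.0003]), 'tau': array([-2.00000e-04, -4.69206e+01,  2.58700e-01, -1.71035e+01,
        9.80000e-03,  9.60000e-03, -0.00000e+00]), 'eef_pos': array([0.2358, 0.6049, 0.2301]), 'tool_rot': array([ 1.848e-01,  9.828e-01, -1.300e-03, -2.000e-04]), 'force': array([-0.2743, -0.0252, -0.3027]), 'moment': array([-0.0266, -0.0339,  0.0133]), 'finger_gap': np.float64(1.0049)}
0.0187
scene 494.15606160682773 494.15606160682773 278.3936955927493 207.39177858750367 ['image', 'fx', 'fy', 'cx', 'cy', 'world_to_cam']
[[ 0.6759 -0.737   0.0036 -0.4775]
 [ 0.5708  0.5265  0.6301 -0.3303]
 [-0.4663 -0.4238  0.7765 -0.8744]
 [ 0.      0.      0.      1.    ]]
top 501.28532248710303 501.28532248710303 282.96881697780077 213.32144949891497 ['image', 'fx', 'fy', 'cx', 'cy', 'world_to_cam']
[[-1.8100e-02 -9.9980e-01 -1.8000e-03 -6.9500e-02]
 [ 9.9660e-01 -1.8200e-02  8.0300e-02 -6.2080e-01]
 [-8.0300e-02 -4.0000e-04  9.9680e-01 -1.0657e+00]
 [ 0.0000e+00  0.0000e+00  0.0000e+00  1.0000e+00]]
wrist 343.48630954139014 343.48630954139014 280.75685124700306 201.84246251634826 ['image', 'fx', 'fy', 'cx', 'cy', 'world_to_cam']
[[ 0.363   0.9318 -0.0032 -0.6491]
 [-0.9004  0.3499 -0.2584  0.0349]
 [-0.2397  0.0967  0.966  -0.3796]
 [ 0.      0.      0.      1.    ]]
```

View pics/scene0.png

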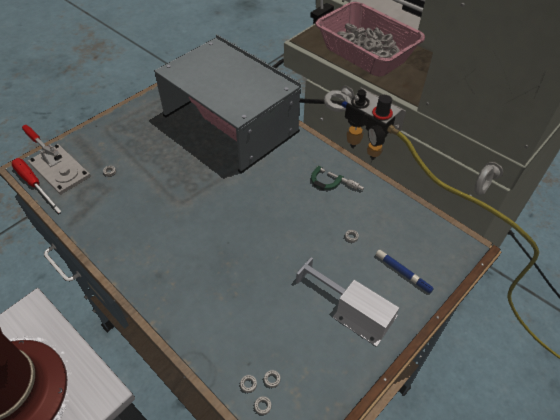

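View pics/top0.png

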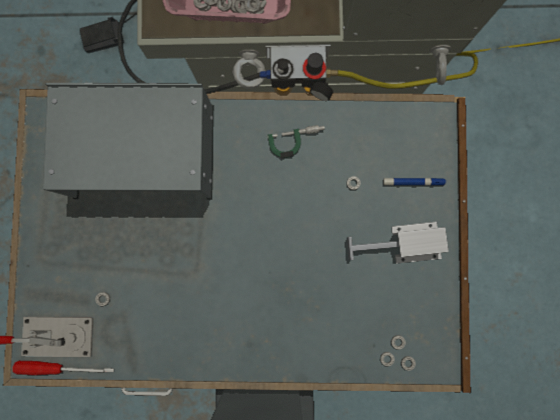

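View pics/wrist0.png

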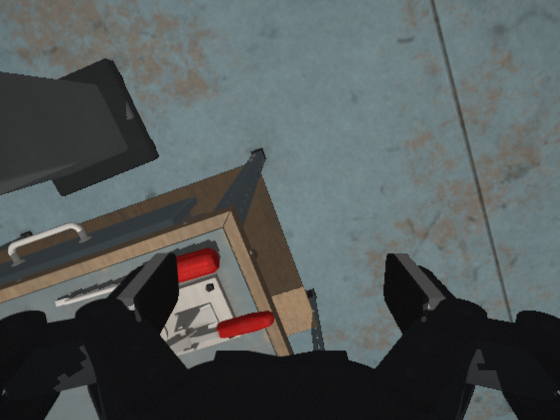

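The pictures show the riser at the upper left of the top view (roof about 47–212, 85–190), with the basket hidden beneath it. The hook's blade is at about (349,248), its shaft runs to (397,245), and the sleeve is at about (420,241). The marker is at (414,182), a bearing at (353,183) and the micrometer at (290,140).

```bash
cat > h.py <<'E'
from bench import sensors, viewer, manip
import cv2,numpy as np
from scipy.spatial.transform import Rotation as R
def ray(s,u,v):
    W=np.array(s["world_to_cam"]); d=np.array([(u-s["cx"])/s["fx"],-(v-s["cy"])/s["fy"],-1.0])
    Rm=W[:3,:3]; return -Rm.T@W[:3,3], Rm.T@d
def onz(s,u,v,z):
    c,d=ray(s,u,v); return c+d*(z-c[2])/d[2]
def proj(s,p):
    W=np.array(s["world_to_cam"]); q=W[:3,:3]@np.array(p)+W[:3,3]
    return s["cx"]+s["fx"]*q[0]/-q[2], s["cy"]-s["fy"]*q[1]/-q[2]
def crop(s,x0,y0,x1,y1,k,name):
    cv2.imwrite(name,cv2.resize(s["image"][y0:y1,x0:x1],None,fx=k,fy=k,interpolation=cv2.INTER_CUBIC))
E
python3 - <<'E'
from h import *
t=viewer.snapshot("top"); crop(t,330,200,460,280,6,"pics/t_hook.png"); crop(t,20,70,230,225,3.7,"pics/t_rack.png")
s=viewer.snapshot("scene"); crop(s,280,240,410,350,5,"pics/s_hook.png"); crop(s,145,30,310,180,3.9,"pics/s_rack.png")
E
```

```text
(no output)
```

View pics/t_hook.png

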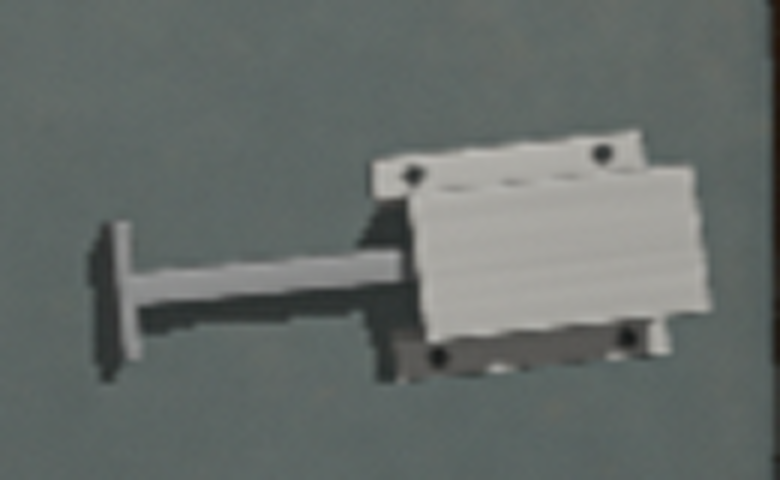

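View pics/t_rack.png

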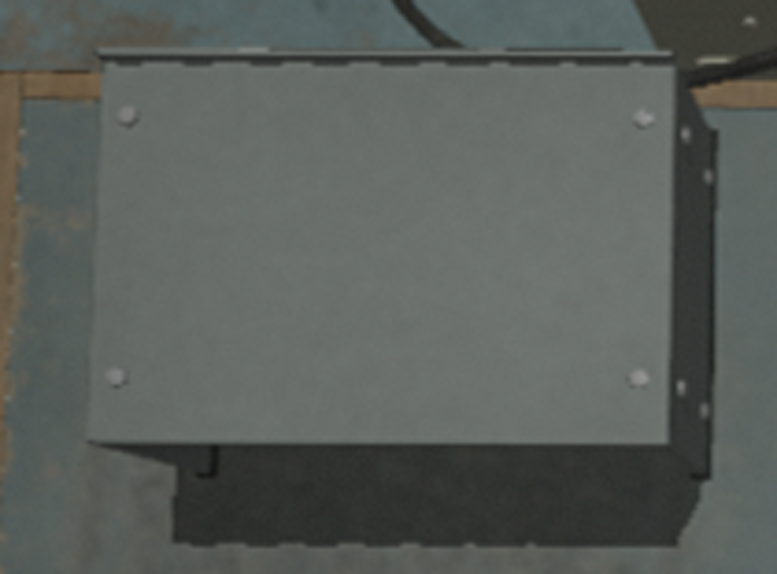

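View pics/s_hook.png

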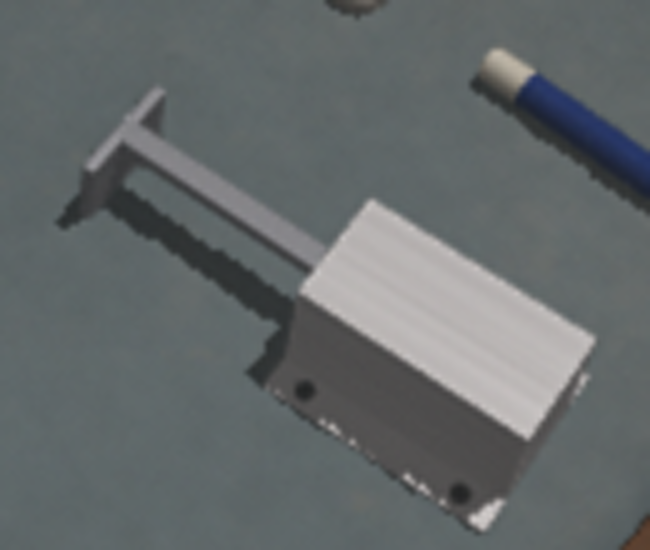

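View pics/s_rack.png

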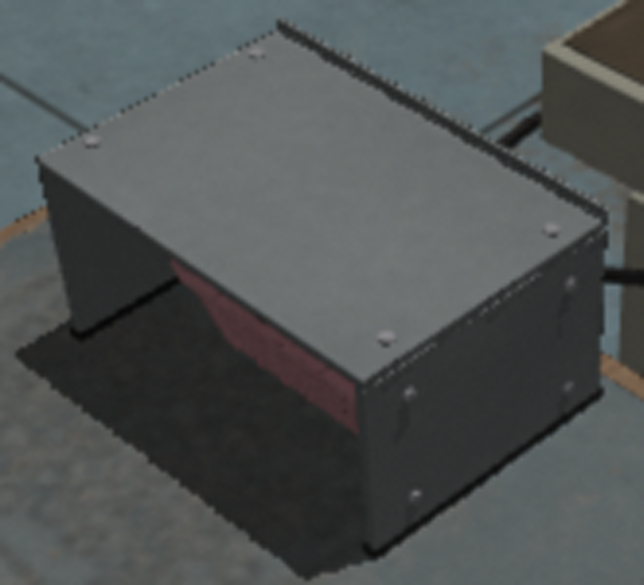

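Run:
```python
from h import *
t=viewer.snapshot("top");s=viewer.snapshot("scene")
T=lambda u,v,z:onz(t,330+(u+.5)/6-.5,200+(v+.5)/6-.5,z).round(4)
S=lambda u,v,z:onz(s,280+(u+.5)/5-.5,240+(v+.5)/5-.5,z).round(4)
TR=lambda u,v,z:onz(t,20+(u+.5)/3.7-.5,70+(v+.5)/3.7-.5,z).round(4)
SR=lambda u,v,z:onz(s,145+(u+.5)/3.9-.5,30+(v+.5)/3.9-.5,z).round(4)
print("top blade ends",T(122,222,.038),T(135,360,.038)," shaft",T(134,288,.038),T(398,265,.038))
print("sleeve top corners",T(408,193,.056),T(430,342,.056),T(692,168,.056),T(710,312,.056))
print("scene blade ends",S(160,92,.038),S(90,166,.038)," shaft",S(127,137,.038),S(318,258,.038))
print("sleeve",S(372,200,.056),S(302,293,.056),S(595,340,.056),S(528,438,.056))
print("roof top",TR(90,441,.148),TR(668,443,.148),TR(672,53,.148),TR(98,50,.148))
print("roof scene",SR(38,160,.148),SR(362,385,.148),SR(605,222,.148),SR(280,25,.148))
print("basket bottom scene",SR(235,345,0),SR(357,432,0),"edge",SR(175,262,.066),SR(175,262,.05))
print("front feet",SR(80,335,0),SR(372,553,0))
for n,(u,v) in dict(marker=(414,182),mL=(384,182),mR=(445,182),race=(353,183),micro=(290,140),m1=(270,137),m2=(325,129),r3=(387,359)).items(): print(n,onz(t,u,v,0.008).round(3))
print('bench edges',onz(t,463,240,0).round(3),onz(t,270,385,0).round(3),onz(t,270,97,0).round(3))
```

```text
top blade ends [ 0.5658 -0.2232  0.038 ] [ 0.5167 -0.2264  0.038 ]  shaft [ 0.5422 -0.2268  0.038 ] [ 0.5487 -0.3211  0.038 ]
sleeve top corners [ 0.5736 -0.3215  0.056 ] [ 0.5214 -0.3272  0.056 ] [ 0.5806 -0.4215  0.056 ] [ 0.53   -0.4255  0.056 ]
scene blade ends [ 0.5622 -0.2244  0.038 ] [ 0.5162 -0.2265  0.038 ]  shaft [ 0.5366 -0.2285  0.038 ] [ 0.545  -0.3194  0.038 ]
sleeve [ 0.5701 -0.324   0.056 ] [ 0.5197 -0.329   0.056 ] [ 0.5782 -0.4216  0.056 ] [ 0.5286 -0.4258  0.056 ]
roof top [0.6656 0.3816 0.148 ] [0.659  0.0787 0.148 ] [0.8682 0.0756 0.148 ] [0.8755 0.3816 0.148 ]
roof scene [0.662  0.3783 0.148 ] [0.6532 0.0751 0.148 ] [0.8596 0.0714 0.148 ] [0.8722 0.3785 0.148 ]
basket bottom scene [0.732  0.2939 0.    ] [0.7282 0.169  0.    ] edge [0.7146 0.3235 0.066 ] [0.7265 0.3405 0.05  ]
front feet [0.6656 0.3812 0.    ] [0.6572 0.083  0.    ]
marker [ 0.685 -0.373  0.008]
mL [ 0.686 -0.306  0.008]
mR [ 0.684 -0.442  0.008]
race [ 0.685 -0.237  0.008]
micro [ 0.785 -0.099  0.008]
m1 [ 0.793 -0.055  0.008]
m2 [ 0.808 -0.178  0.008]
r3 [ 0.301 -0.3    0.008]
bench edges [ 0.555 -0.478  0.   ] [ 0.249 -0.046  0.   ] [ 0.887 -0.056  0.   ]
```

{"method": "carry_out", "body": {
  "series": [
    [-0.045,-0.028,0,0,0,0],
    [-0.045,-0.028,0,0,0,0],
    [-0.045,-0.028,0,0,0,0],
    [-0.045,-0.028,0,0,0,0],
    [-0.045,-0.028,0,0,0,0],
    [-0.045,-0.028,0,0,0,0],
    [-0.045,-0.028,0,0,0,0],
    [-0.045,-0.028,0,0,0,0],
    [0,0,0,0,0,0.18],
    [0,0,0,0,0,0.18],
    [0,0,0,0,0,0.18]
  ],
  "grip": 1
}}

```text
time_s: 1.72
eef_pos: [0.4903, 0.2659, 0.2314]
tool_rot: [0.443, 0.896, 0.0, -0.0]
force: [-0.7, 0.1, -0.6]
finger_gap: 1.0
```

```bash
cat >> h.py <<'E'
def st():
    o=sensors.get_obs(); r=R.from_quat(o["tool_rot"]); M=r.as_matrix()
    print("t",round(float(o["time_s"]),2),"pos",np.round(o["eef_pos"],4),"X yaw",round(float(np.degrees(np.arctan2(M[1,0],M[0,0]))),2),"z",np.round(M[:,2],4),"F",np.round(o["force"],1),"M",np.round(o["moment"],2),"gap",round(float(o["finger_gap"]),3),"q7",round(float(o["joint_pos"][6]),2))
    return o,M
def to(p,yaw=None):
    o,M=st(); print("shift tool",np.round(M.T@(np.array(p)-o["eef_pos"]),4))
    if yaw is not None:
        c,s=np.cos(np.radians(yaw)),np.sin(np.radians(yaw)); G=np.array([[c,s,0],[s,-c,0],[0,0,-1]])
        print("turn tool",np.round(R.from_matrix(M.T@G).as_rotvec(),4),"shift in turned",np.round(G.T@(np.array(p)-o["eef_pos"]),4))
E
python3 - <<'E'
from h import *
to([.544,-.273,.12],94.7)
E
```

```text
t 1.73 pos [0.4903 0.2659 0.2314] X yaw 127.39 z [-1.e-04  2.e-04 -1.e+00] F [-0.7  0.1 -0.6] M [-0.06 -0.01  0.04] gap 1.0 q7 0.2
shift tool [-0.4608 -0.2846  0.1112]
turn tool [ 0.000e+00 -2.000e-04  5.706e-01] shift in turned [-0.5415  0.0094  0.1114]
```

{"method": "carry_out", "body": {
  "series": [
    [0,0,0,0,0,0.18],
    [0,0,0,0,0,0.18],
    [0,0,0,0,0,0.18],
    [-0.06,0.001,0,0,0,0.03],
    [-0.06,0.001,0,0,0,0],
    [-0.06,0.001,0,0,0,0],
    [-0.06,0.001,0.01,0,0,0],
    [-0.06,0.001,0.02,0,0,0],
    [-0.06,0.001,0.02,0,0,0],
    [-0.06,0.001,0.02,0,0,0],
    [-0.06,0.001,0.01,0,0,0],
    [-0.05,0,0,0,0,0]
  ]
}}

```text
time_s: 3.22
eef_pos: [0.5462, -0.2611, 0.151]
tool_rot: [0.675, 0.737, -0.0, -0.001]
force: [1.3, 1.0, 0.0]
finger_gap: 1.0
```

Run:
```python
from h import *
to([.544,-.273,.015],94.7)
w=viewer.snapshot("wrist"); cv2.imwrite("pics/w1.png",w["image"])
t=viewer.snapshot("top"); cv2.imwrite("pics/t1.png",t["image"])
```

```text
t 3.23 pos [ 0.5462 -0.2611  0.151 ] X yaw 95.03 z [-1.6e-03  2.0e-04 -1.0e+00] F [1.3 1.  0. ] M [-0.01 -0.05  0.02] gap 1.0 q7 0.71
shift tool [-0.0117 -0.003   0.136 ]
turn tool [-0.0015 -0.0003  0.0058] shift in turned [-0.0116 -0.0032  0.136 ]
```

View pics/w1.png

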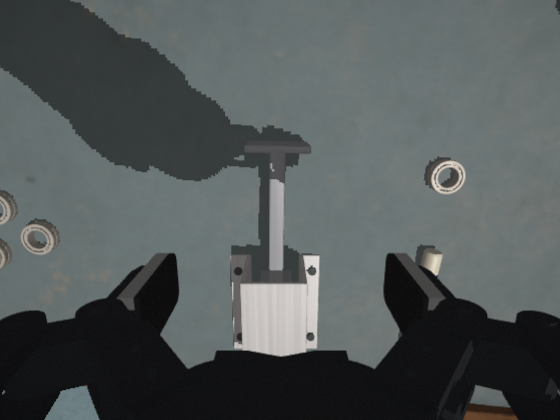

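The wrist view shows the hook centred between the fingers, with the blade at about (277,147), the shaft running down to (275,270), and the sleeve mouth below that.

Run:
```python
from h import *
w=viewer.snapshot("wrist"); 
for u,v in [(244,147),(310,147),(277,143),(277,180),(276,220),(275,265)]: print((u,v),onz(w,u,v,.038).round(4))
st()
```

```text
(244, 147) [ 0.5155 -0.2322  0.038 ]
(310, 147) [ 0.5645 -0.2284  0.038 ]
(277, 143) [ 0.5398 -0.2274  0.038 ]
(277, 180) [ 0.5419 -0.2553  0.038 ]
(276, 220) [ 0.5435 -0.2874  0.038 ]
(275, 265) [ 0.5456 -0.3261  0.038 ]
t 3.38 pos [ 0.5457 -0.2632  0.152 ] X yaw 94.72 z [-2.0e-04 -2.7e-03 -1.0e+00] F [ 0.2  1.4 -0.5] M [-0.   -0.04  0.03] gap 0.997 q7 0.71
```

{"method": "carry_out", "body": {
  "series": [
    [-0.009,-0.003,0.02,0,0,0.006],
    [0,0,0.03,0,0,0],
    [0,0,0.03,0,0,0],
    [0,0,0.025,0,0,0],
    [0,0,0.02,0,0,0],
    [0,0,0.01,0,0,0],
    [0,0,0,0,0,0]
  ]
}}

```text
time_s: 4.25
eef_pos: [0.5447, -0.2667, 0.0167]
tool_rot: [0.677, 0.736, 0.0, -0.001]
force: [0.3, -0.3, -0.2]
finger_gap: 1.0
```

Run:
```python
from h import *
to([.543,-.273,.015],94.3)
```

```text
t 4.25 pos [ 0.5447 -0.2667  0.0167] X yaw 94.83 z [-8.0e-04  1.2e-03 -1.0e+00] F [ 0.3 -0.3 -0.2] M [-0.    0.01  0.02] gap 1.0 q7 0.77
shift tool [-0.0061 -0.0022  0.0017]
turn tool [-0.0007 -0.0012  0.0093] shift in turned [-0.0062 -0.0022  0.0017]
```

{"method": "carry_out", "body": {
  "series": [
    [-0.006,-0.002,0.001,0,0,0.009],
    [0,0,0,0,0,0]
  ]
}}

```text
time_s: 4.5
eef_pos: [0.5432, -0.2756, 0.017]
tool_rot: [0.681, 0.732, -0.0, 0.001]
force: [0.7, 0.3, 0.8]
finger_gap: 1.0
```

{"method": "carry_out", "body": {
  "series": [
    [0,0,0,0,0,0],
    [0,0,0,0,0,0],
    [0,0,0,0,0,0],
    [0,0,0,0,0,0],
    [0,0,0,0,0,0],
    [0,0,0,0,0,0],
    [0,0,0,0,0,0],
    [0,0,0,0,0,0]
  ],
  "grip": 0,
  "squeeze": 60
}}

```text
time_s: 5.5
eef_pos: [0.5433, -0.274, 0.0161]
tool_rot: [0.68, 0.733, 0.0, 0.0]
force: [-0.2, 0.9, 1.9]
finger_gap: 0.12
```

Run:
```python
from h import *
st()
```

```text
t 5.5 pos [ 0.5433 -0.274   0.0161] X yaw 94.25 z [ 3.e-04  0.e+00 -1.e+00] F [-0.2  0.9  1.9] M [ 0.08 -0.1  -0.07] gap 0.12 q7 0.78
```

{"method": "carry_out", "body": {
  "series": [
    [0,0,-0.003,0,0,0],
    [0.01,0,0,0,0,0],
    [0.02,0,0,0,0,0],
    [0.02,0,0,0,0,0],
    [0.02,0,0,0,0,0],
    [0,0,0,0,0,0]
  ]
}}

```text
time_s: 6.25
eef_pos: [0.5381, -0.2005, 0.0188]
tool_rot: [0.679, 0.734, 0.001, -0.001]
force: [0.0, -0.6, -1.7]
finger_gap: 0.124
```

Run:
```python
from h import *
st()
t=viewer.snapshot("scene"); crop(t,250,210,410,330,5,"pics/s2.png")
```

```text
t 6.25 pos [ 0.5381 -0.2005  0.0188] X yaw 94.51 z [-9.0e-04  2.5e-03 -1.0e+00] F [ 0.  -0.6 -1.7] M [0.09 0.02 0.02] gap 0.124 q7 0.7
```

View pics/s2.png

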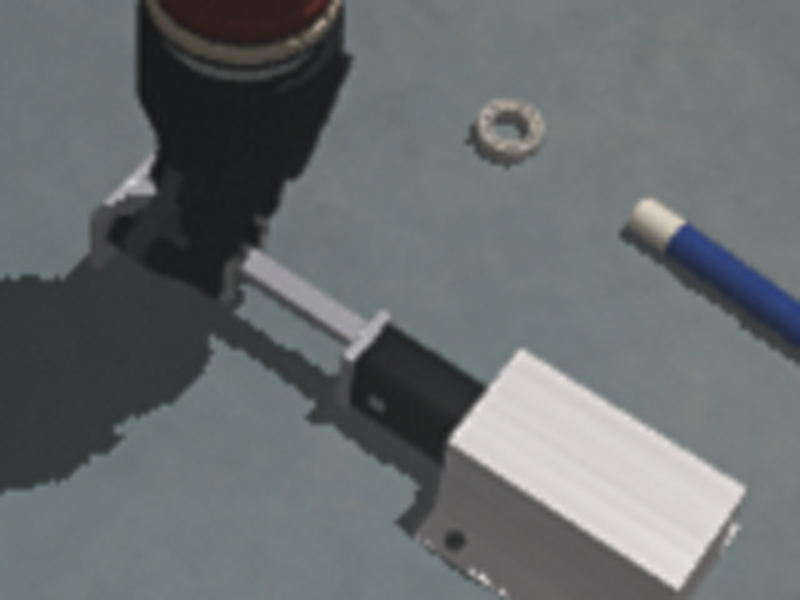

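The handle is coming straight out; its black block shows at about (410,385) in the crop. I'll keep pulling, then lower it and release.

{"method": "carry_out", "body": {
  "series": [
    [0.02,0,0,0,0,0],
    [0.02,0,0,0,0,0],
    [0.02,0,0,0,0,0],
    [0.02,0,0,0,0,0],
    [0.02,0,0,0,0,0],
    [0.015,0,0,0,0,0],
    [0,0,0,0,0,0],
    [0,0,0.002,0,0,0],
    [0,0,0.001,0,0,0],
    [0,0,0,0,0,0]
  ]
}}

```text
time_s: 7.55
eef_pos: [0.5296, -0.0908, 0.0161]
tool_rot: [0.681, 0.732, -0.0, 0.001]
force: [-0.2, -0.4, -0.6]
finger_gap: 0.122
```

{"method": "carry_out", "body": {
  "series": [
    [0,0,0,0,0,0],
    [0,0,0,0,0,0],
    [0,0,0,0,0,0],
    [0,0,0,0,0,0],
    [0,0,0,0,0,0]
  ],
  "grip": 1
}}

```text
time_s: 8.18
eef_pos: [0.5294, -0.0896, 0.016]
tool_rot: [0.68, 0.733, -0.0, 0.0]
force: [1.2, -0.6, 0.4]
finger_gap: 1.002
```

{"method": "carry_out", "body": {
  "series": [
    [0,0,-0.03,0,0,0],
    [0,0,-0.04,0,0,0],
    [0,0,-0.04,0,0,0],
    [-0.04,0,-0.02,0,0,0],
    [-0.05,0,0,0,0,0],
    [0,0,0,0,0,0]
  ]
}}

```text
time_s: 8.93
eef_pos: [0.5353, -0.1855, 0.1469]
tool_rot: [0.684, 0.73, -0.001, 0.002]
force: [0.9, 0.1, 0.5]
finger_gap: 1.004
```

Run:
```python
from h import *
w=viewer.snapshot("wrist"); cv2.imwrite("pics/w3.png",w["image"])
st()
```

```text
t 8.97 pos [ 0.5354 -0.1819  0.1462] X yaw 93.97 z [-0.     -0.0012 -1.    ] F [ 0.7  1.1 -1. ] M [ 0.04  0.   -0.05] gap 0.999 q7 0.62
```

View pics/w3.png

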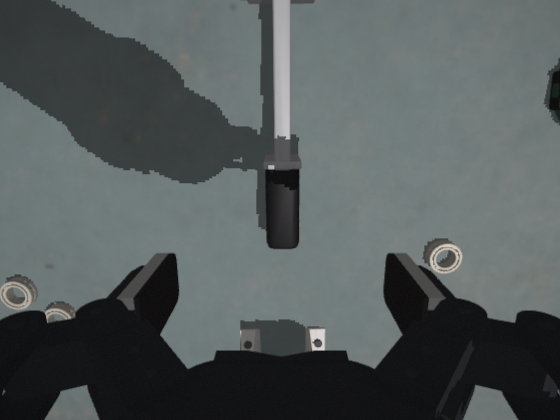

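The hook lies free of the sleeve. The handle spans rows 160–249 at column 283, and the blade is at the top edge of the picture.

Run:
```python
from h import *
w=viewer.snapshot("wrist"); 
for u,v in [(283,158),(283,249),(267,200),(299,200),(282,20),(282,120)]: print((u,v),onz(w,u,v,.038).round(4))
t=viewer.snapshot("top"); crop(t,250,150,460,290,3.8,"pics/t3.png")
to([.534,-.196,.009],94)
```

```text
(283, 158) [ 0.5356 -0.1507  0.038 ]
(283, 249) [ 0.5408 -0.2222  0.038 ]
(267, 200) [ 0.5258 -0.1833  0.038 ]
(299, 200) [ 0.55   -0.1816  0.038 ]
(282, 20) [ 0.5285 -0.0592  0.038 ]
(282, 120) [ 0.533  -0.1237  0.038 ]
t 9.07 pos [ 0.5358 -0.1782  0.1456] X yaw 94.28 z [-0.001   0.0015 -1.    ] F [-0.2  0.9 -0.2] M [0.01 0.05 0.05] gap 1.001 q7 0.62
shift tool [-0.0178 -0.003   0.1366]
turn tool [-0.0009 -0.0015  0.0049] shift in turned [-0.0176 -0.0031  0.1366]
```

View pics/t3.png

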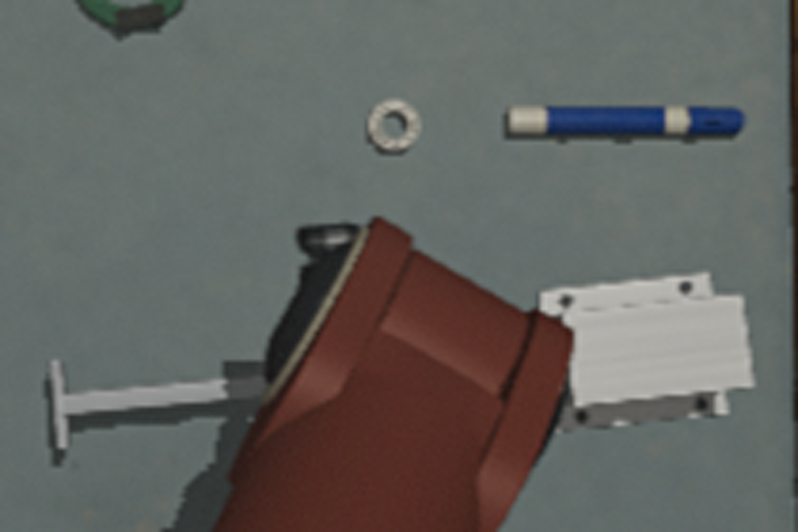

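Run:
```python
from h import *
t=viewer.snapshot("top")
for u,v in [(57,405),(53,362),(62,450),(150,396),(225,388)]: print(onz(t,250+(u+.5)/3.8-.5,150+(v+.5)/3.8-.5,.038).round(4))
w=viewer.snapshot("wrist")
g=cv2.cvtColor(w["image"],cv2.COLOR_BGR2GRAY)
m=(g<45).astype(np.uint8); m[:,:240]=0;m[:,330:]=0;m[260:]=0
n,l,s,c=cv2.connectedComponentsWithStats(m); i=1+np.argmax(s[1:,4]); print(s[i])
r=cv2.minAreaRect(np.argwhere(l==i)[:,::-1].astype(np.float32)); print(r)
x,y,ww,hh,_=s[i]
print(onz(w,x+ww/2,y+hh-1,.036),onz(w,x+ww/2,y,.038)); st()
```

```text
[ 0.5272 -0.04    0.038 ]
[ 0.5514 -0.0381  0.038 ]
[ 0.502  -0.0424  0.038 ]
[ 0.5313 -0.0923  0.038 ]
[ 0.535  -0.1346  0.038 ]
[ 264  181   34   78 1753]
((280.5, 219.5), (77.0, 33.0), 90.0)
[ 0.54057037 -0.22594517  0.036     ] [ 0.5357703  -0.16319969  0.038     ]
t 9.18 pos [ 0.5361 -0.1775  0.1456] X yaw 94.39 z [-0.001   0.0015 -1.    ] F [0.3 1.  0.2] M [ 0.   -0.01 -0.05] gap 1.002 q7 0.62
```

Run:
```python
from h import *
to([.539,-.191,.01],94.5)
```

```text
t 9.18 pos [ 0.5361 -0.1775  0.1456] X yaw 94.39 z [-0.001   0.0015 -1.    ] F [0.3 1.  0.2] M [ 0.   -0.01 -0.05] gap 1.002 q7 0.62
shift tool [-0.0139  0.002   0.1356]
turn tool [-0.0008 -0.0015 -0.002 ] shift in turned [-0.0137  0.0018  0.1356]
```

{"method": "carry_out", "body": {
  "series": [
    [-0.012,0.002,0.02,0,0,0],
    [0,0,0.03,0,0,0],
    [0,0,0.03,0,0,0],
    [0,0,0.025,0,0,0],
    [0,0,0.02,0,0,0],
    [0,0,0.01,0,0,0],
    [0,0,0,0,0,0]
  ]
}}

```text
time_s: 10.05
eef_pos: [0.5383, -0.1912, 0.0099]
tool_rot: [0.68, 0.733, -0.001, -0.001]
force: [-0.3, 0.1, 0.2]
finger_gap: 0.999
```

Run:
```python
from h import *
to([.539,-.191,.01],94.5)
```

```text
t 10.05 pos [ 0.5383 -0.1912  0.0099] X yaw 94.24 z [-2.e-03  4.e-04 -1.e+00] F [-0.3  0.1  0.2] M [-0.03  0.06  0.01] gap 0.999 q7 0.71
shift tool [ 0.0001  0.0007 -0.0001]
turn tool [-0.002  -0.0006 -0.0045] shift in turned [ 0.0001  0.0007 -0.0001]
```

{"method": "carry_out", "body": {
  "series": [
    [0,0,0,0,0,0],
    [0,0,0,0,0,0],
    [0,0,0,0,0,0],
    [0,0,0,0,0,0],
    [0,0,0,0,0,0],
    [0,0,0,0,0,0],
    [0,0,0,0,0,0]
  ],
  "grip": 0,
  "squeeze": 90
}}

```text
time_s: 10.92
eef_pos: [0.5394, -0.1915, 0.0118]
tool_rot: [0.68, 0.733, 0.0, 0.001]
force: [-0.6, 0.4, 5.3]
finger_gap: 0.29
```

{"method": "carry_out", "body": {
  "series": [
    [0,0,-0.02,0,0,0],
    [0,0,-0.03,0,0,0],
    [0,0,-0.03,0,0,0],
    [0,0,0,0,0,0]
  ]
}}

```text
time_s: 11.42
eef_pos: [0.5403, -0.1918, 0.0927]
tool_rot: [0.68, 0.733, 0.001, 0.002]
force: [0.3, 0.1, -3.4]
finger_gap: 0.286
```

Run:
```python
from h import *
s=viewer.snapshot("scene"); cv2.imwrite("pics/s4.png",s["image"])
t=viewer.snapshot("top"); cv2.imwrite("pics/t4.png",t["image"])
to([.46,.05,.1],0)
```

```text
t 11.53 pos [ 0.5384 -0.1907  0.0902] X yaw 94.26 z [-1.4e-03  7.0e-04 -1.0e+00] F [ 0.3 -0.2 -1.5] M [-0.03  0.04 -0.01] gap 0.288 q7 0.67
shift tool [ 0.2458 -0.0603 -0.0095]
turn tool [-1.7000e-03  5.0000e-04  1.6451e+00] shift in turned [-0.0784 -0.2407 -0.0098]
```

View pics/s4.png

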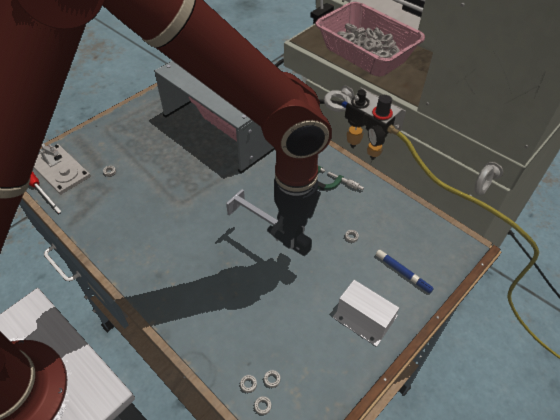

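{"method": "carry_out", "body": {
  "series": [
    [0.04,-0.02,0,0,0,0],
    [0.04,-0.02,0,0,0,0],
    [0.04,-0.02,0,0,0,0],
    [0,0,0,0,0,0.183],
    [0,0,0,0,0,0.183],
    [0,0,0,0,0,0.183],
    [0,0,0,0,0,0.183],
    [0,0,0,0,0,0.183],
    [0,0,0,0,0,0.183],
    [0,0,0,0,0,0.183],
    [0,0,0,0,0,0.183],
    [0,0,0,0,0,0.183]
  ]
}}

```text
time_s: 13.02
eef_pos: [0.469, -0.0755, 0.0895]
tool_rot: [1.0, -0.004, -0.002, -0.0]
force: [1.3, 0.8, -2.7]
finger_gap: 0.288
```

Run:
```python
from h import *
to([.46,.18,.1],0)
s=viewer.snapshot("wrist"); cv2.imwrite("pics/w5.png",s["image"])
s=viewer.snapshot("scene"); cv2.imwrite("pics/s5.png",s["image"])
```

```text
t 13.03 pos [ 0.469  -0.0755  0.0895] X yaw -0.46 z [-0.0037  0.     -1.    ] F [ 1.3  0.8 -2.7] M [-0.    0.05 -0.03] gap 0.288 q7 -0.65
shift tool [-0.0111 -0.2554 -0.0105]
turn tool [-0.      0.0037 -0.0081] shift in turned [-0.009  -0.2555 -0.0105]
```

View pics/w5.png

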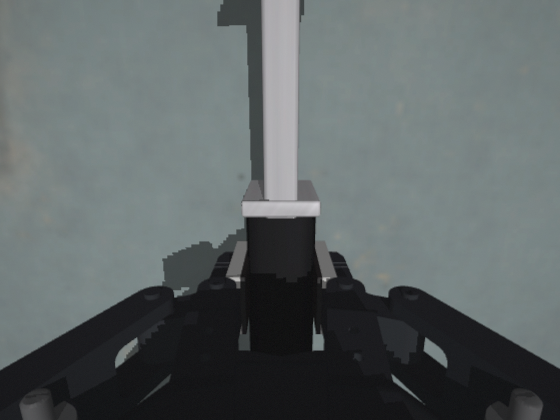

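View pics/s5.png

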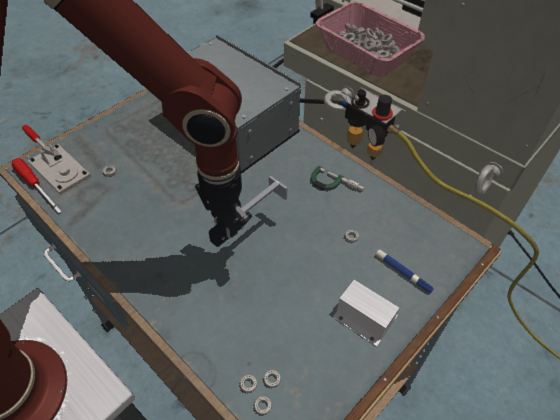

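{"method": "carry_out", "body": {
  "series": [
    [0,-0.055,0,0,0,0],
    [0,-0.055,0,0,0,0],
    [0,-0.055,0,0,0,0],
    [0,-0.055,0,0,0,0],
    [0,-0.045,0,0,0,0.012],
    [0,0,0,0,0,0]
  ]
}}

```text
time_s: 13.88
eef_pos: [0.4692, 0.1941, 0.0892]
tool_rot: [1.0, -0.001, -0.002, -0.001]
force: [0.1, -0.9, -2.5]
finger_gap: 0.291
```

Run:
```python
from h import *
st()
s=viewer.snapshot("wrist"); cv2.imwrite("pics/w6.png",s["image"])
W=s["world_to_cam"]; print("cam",-W[:3,:3].T@W[:3,3], "look",-W[2,:3])
print(proj(s,[.715,.2,.066]),proj(s,[.66,.2,.14]),proj(s,[.73,.2,0]))
```

```text
t 13.88 pos [0.4692 0.1941 0.0892] X yaw -0.08 z [-0.0034  0.0012 -1.    ] F [ 0.1 -0.9 -2.5] M [-0.07  0.03 -0.02] gap 0.291 q7 -1.18
cam [0.53598901 0.19414717 0.23236661] look [-2.62540066e-01  8.05704867e-04 -9.64920756e-01]
(np.float64(262.65178173428524), np.float64(-452.84358047864384)) (np.float64(244.59685478039637), np.float64(-671.878428186212)) (np.float64(268.92462905252575), np.float64(-290.1519182990555))
```

View pics/w6.png

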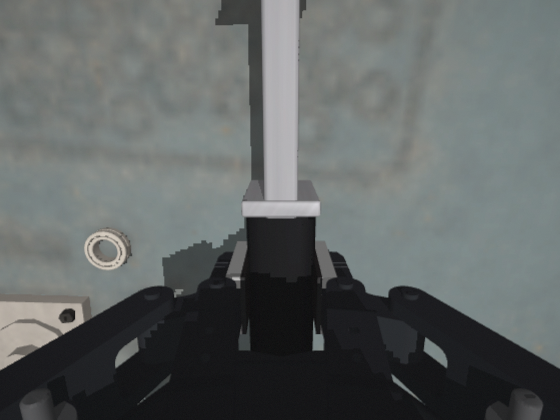

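{"method": "carry_out", "body": {
  "series": [
    [0,0,-0.04,0,0,0],
    [0,0,0,0,0.17,0],
    [0,0,0,0,0.17,0],
    [0,0,0,0,0.17,0],
    [0,0,0,0,0.17,0],
    [0,0,0,0,0.17,0],
    [0,0,0,0,0,0]
  ]
}}

```text
time_s: 14.8
eef_pos: [0.4854, 0.24, 0.2072]
tool_rot: [0.94, -0.009, 0.339, 0.027]
force: [-0.7, -0.1, -3.0]
finger_gap: 0.286
```

Run:
```python
from h import *
st()
s=viewer.snapshot("wrist"); cv2.imwrite("pics/w7.png",s["image"])
W=s["world_to_cam"]; print("cam",-W[:3,:3].T@W[:3,3], "look",-W[2,:3])
import pickle; pickle.dump(s,open("w7.pkl","wb"))
print(proj(s,[.715,.2,.066]),proj(s,[.66,.2,.14]),proj(s,[.73,.2,0]))
```

```text
t 14.8 pos [0.4854 0.24   0.2072] X yaw 0.05 z [ 0.6373 -0.057  -0.7685] F [-0.7 -0.1 -3. ] M [ 0.06  0.95 -0.02] gap 0.286 q7 -0.9
cam [0.44576147 0.24849941 0.35931886] look [ 0.4158853  -0.05578636 -0.90770441]
(np.float64(303.8515112547433), np.float64(90.97205373515604)) (np.float64(317.25074904542976), np.float64(79.21453483353417)) (np.float64(297.7408801660032), np.float64(118.05821206233936))
```

View pics/w7.png

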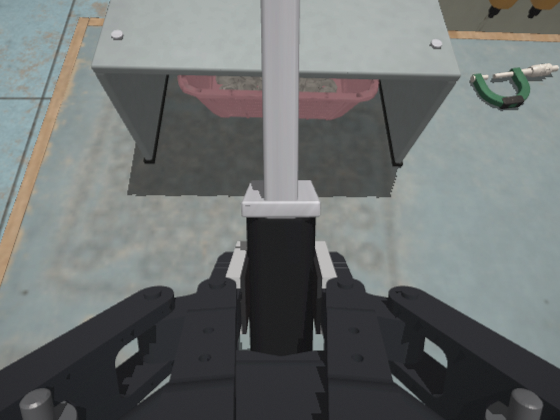

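This view shows the whole basket front under the roof. The rim runs from about (182,85) to (378,92) and the floor edge is at row ~117. I'll zoom in for measurement.

Run:
```python
from h import *
import pickle; s=pickle.load(open("w7.pkl","rb")); crop(s,90,50,460,210,2.15,"pics/w7a.png"); crop(s,170,65,280,130,7,"pics/w7b.png"); crop(s,285,65,395,130,7,"pics/w7c.png")
```

```text
(no output)
```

View pics/w7b.png

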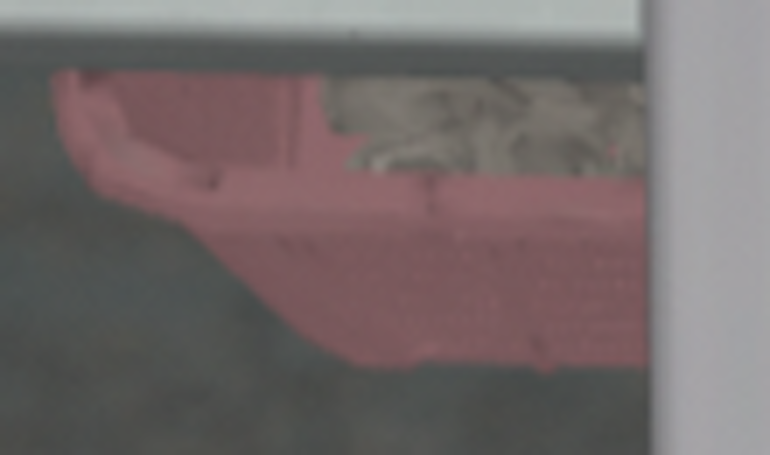

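View pics/w7c.png

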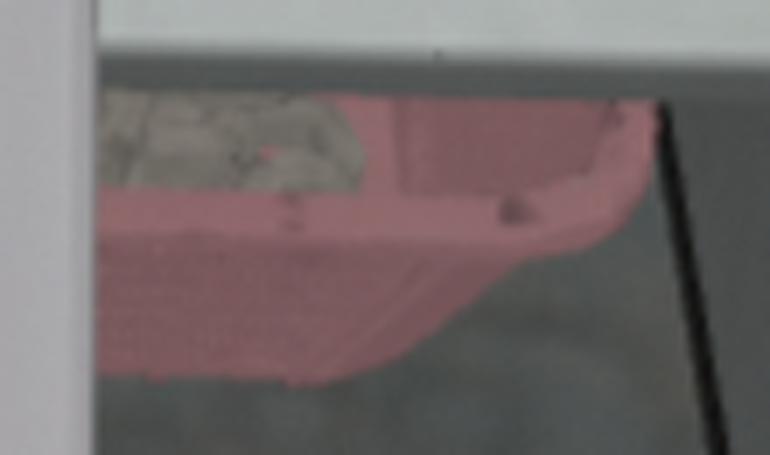

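Run:
```python
from h import *
import pickle; s=pickle.load(open("w7.pkl","rb"))
B=lambda u,v,z:onz(s,170+(u+.5)/7-.5,65+(v+.5)/7-.5,z).round(4)
C=lambda u,v,z:onz(s,285+(u+.5)/7-.5,65+(v+.5)/7-.5,z).round(4)
print("holes",B(210,183,.066),C(515,210,.066)); print("slots",B(430,195,.066),C(290,208,.066))
print("ext",B(52,100,.062),C(658,110,.062))
print("rim inner",B(430,176,.066),C(290,190,.066)); print("rim outer",B(430,222,.062),C(290,234,.062)); print("floor",B(430,362,0),C(290,382,0))
D=lambda u,v,z:onz(s,u,v,z).round(4)
print("roof under front",D(97,68,.148),D(457,74,.148))
print("roof bolts",D(117,35,.148),D(436,44,.148))
print("feet",D(150,160,0),D(398,163,0))
t=viewer.snapshot("top")
for b in [D(117,35,.148),D(436,44,.148)]: print(proj(t,b))
print("bolts top",onz(t,51,171.5,.15),onz(t,192.5,172,.15))
```

```text
holes [0.7147 0.3143 0.066 ] [0.7102 0.1396 0.066 ]
slots [0.7125 0.2802 0.066 ] [0.7104 0.1756 0.066 ]
ext [0.7354 0.3413 0.062 ] [0.7351 0.1113 0.062 ]
rim inner [0.7163 0.2803 0.066 ] [0.7141 0.1753 0.066 ]
rim outer [0.7107 0.2805 0.062 ] [0.7087 0.1751 0.062 ]
floor [0.7328 0.2864 0.    ] [0.7282 0.163  0.    ]
roof under front [0.6625 0.3784 0.148 ] [0.659  0.0824 0.148 ]
roof bolts [0.7001 0.3688 0.148 ] [0.694  0.0926 0.148 ]
feet [0.6678 0.3811 0.    ] [0.6611 0.0792 0.    ]
(np.float64(50.884523641558275), np.float64(171.07285763329912))
(np.float64(192.93421333522264), np.float64(171.59573052869115))
bolts top [0.69890928 0.36762616 0.15      ] [0.69288724 0.09308425 0.15      ]
```

{"method": "carry_out", "body": {
  "series": [
    [0,0,0,0,-0.17,0],
    [0,0,0,0,-0.17,0],
    [0,0,0,0,-0.17,0],
    [0,0,0,0,-0.17,0],
    [0,0,0,0,0,0]
  ]
}}

```text
time_s: 15.52
eef_pos: [0.4993, 0.2375, 0.2042]
tool_rot: [0.998, -0.019, 0.059, 0.011]
force: [0.7, -0.3, -1.5]
finger_gap: 0.288
```

Run:
```python
from h import *
to([.46,.229,.095],-1.2)
```

```text
t 15.53 pos [0.4993 0.2375 0.2042] X yaw -2.12 z [ 0.1179 -0.0249 -0.9927] F [ 0.7 -0.3 -1.5] M [ 0.03  0.18 -0.03] gap 0.288 q7 -1.32
shift tool [-0.0517  0.0079  0.104 ]
turn tool [ 0.0215 -0.1189 -0.0173] shift in turned [-0.0391  0.0094  0.1092]
```

{"method": "carry_out", "body": {
  "series": [
    [-0.02,0,0,0.0215,-0.119,-0.017],
    [-0.02,0.005,0,0,0,0],
    [0,0.004,0.03,0,0,0],
    [0,0,0.03,0,0,0],
    [0,0,0.03,0,0,0],
    [0,0,0.02,0,0,0],
    [0,0,0,0,0,0]
  ]
}}

```text
time_s: 16.4
eef_pos: [0.4529, 0.2328, 0.0899]
tool_rot: [1.0, -0.008, -0.003, 0.0]
force: [0.2, 0.3, -1.0]
finger_gap: 0.289
```

Run:
```python
from h import *
to([.585,.2295,.095],-1.2)
s=viewer.snapshot("scene"); crop(s,100,30,320,200,3.5,"pics/s8.png")
for n in ["scene","top"]:
    s=viewer.snapshot(n); cv2.imwrite(f"pics/{n}8.png",s["image"])
st()
```

```text
t 16.4 pos [0.4529 0.2328 0.0899] X yaw -0.92 z [-6.8e-03 -7.0e-04 -1.0e+00] F [ 0.2  0.3 -1. ] M [ 0.03  0.07 -0.  ] gap 0.289 q7 -1.15
shift tool [ 0.1321  0.0012 -0.006 ]
turn tool [0.0009 0.0068 0.0049] shift in turned [ 0.1321  0.0005 -0.0051]
t 16.55 pos [0.4552 0.2339 0.0923] X yaw -0.83 z [-0.0018  0.0013 -1.    ] F [-0.1 -0.2 -1.4] M [-0.01  0.09  0.02] gap 0.286 q7 -1.15
```

View pics/s8.png

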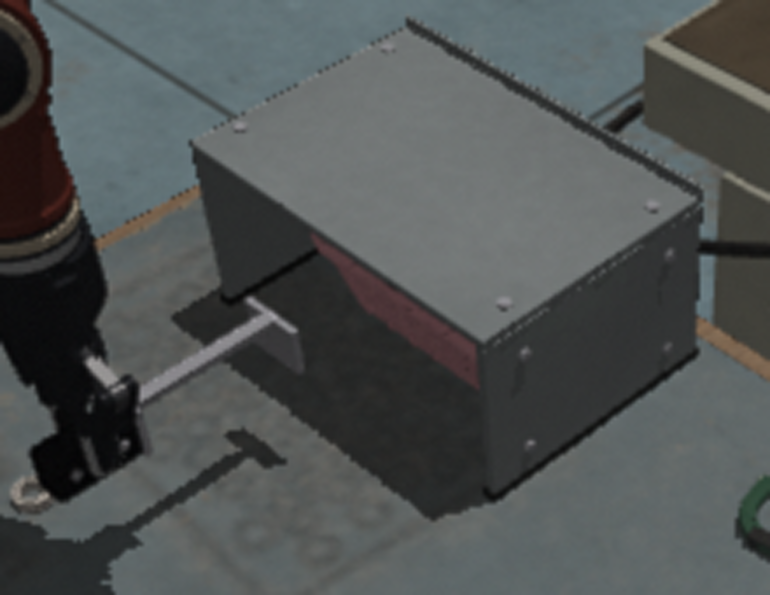

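View pics/top8.png

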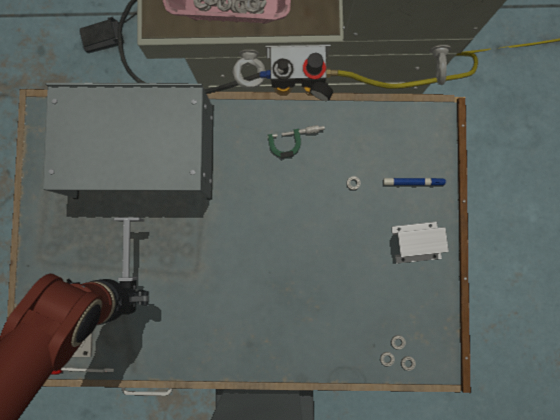

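Run:
```python
import cv2
a=cv2.imread("pics/top8.png")[205:300,100:160]; b=cv2.imread("pics/scene8.png")[105:150,160:195]
cv2.imwrite("pics/c1.png",cv2.resize(a,None,fx=6,fy=6,interpolation=cv2.INTER_CUBIC)); cv2.imwrite("pics/c2.png",cv2.resize(b,None,fx=12,fy=12,interpolation=cv2.INTER_CUBIC))
```

```text
(no output)
```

View pics/c1.png

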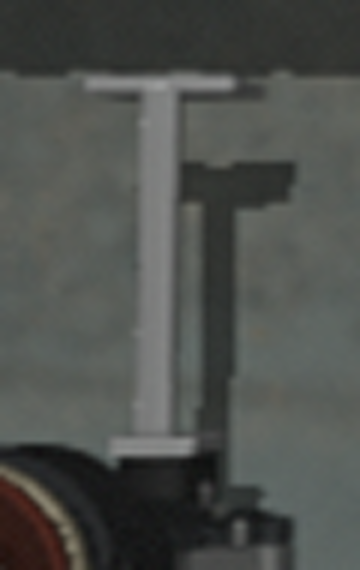

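View pics/c2.png

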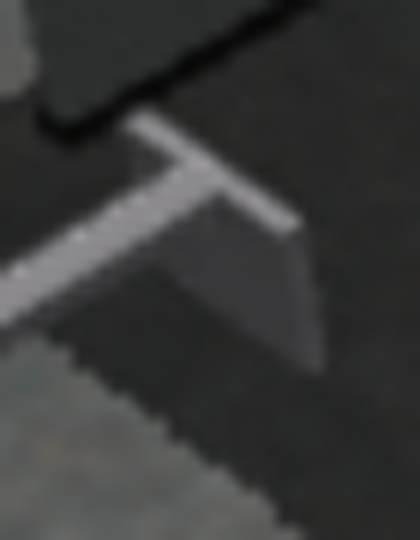

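Run:
```python
from h import *
t=viewer.snapshot("top"); s=viewer.snapshot("scene")
def tri(a,b):
    (c1,d1),(c2,d2)=ray(t,*a),ray(s,*b)
    k=np.linalg.lstsq(np.c_[d1,-d2],c2-c1,rcond=None)[0]; p,q=c1+k[0]*d1,c2+k[1]*d2
    return ((p+q)/2).round(4),np.linalg.norm(p-q).round(4)
T=lambda u,v:(100+(u+.5)/6-.5,205+(v+.5)/6-.5); S=lambda u,v:(160+(u+.5)/12-.5,105+(v+.5)/12-.5)
print("mid",tri(T(160,84),S(216,169)),"R",tri(T(237,83),S(297,222)),"L",tri(T(84,85),S(133,118)))
print("shaft root",[onz(t,*T(u,440),.1135).round(4) for u in (135,173)],[onz(t,*T(u,100),.1135).round(4) for u in (142,180)])
to([.585,.2295,.095],-1.2)
```

```text
mid (array([0.6073, 0.2328, 0.1128]), np.float64(0.0006)) R (array([0.6067, 0.2068, 0.115 ]), np.float64(0.0013)) L (array([0.6075, 0.259 , 0.1105]), np.float64(0.0007))
shaft root [array([0.4899, 0.2398, 0.1135]), array([0.4896, 0.2273, 0.1135])] [array([0.6022, 0.2384, 0.1135]), array([0.602 , 0.2257, 0.1135])]
t 16.65 pos [0.4553 0.2344 0.0925] X yaw -0.78 z [-0.0016  0.0016 -1.    ] F [-0.1 -0.4 -1. ] M [-0.01  0.07 -0.02] gap 0.287 q7 -1.15
shift tool [ 0.1297  0.0031 -0.0028]
turn tool [-0.0016  0.0016  0.0073] shift in turned [ 0.1297  0.0021 -0.0025]
```

Run:
```python
from h import *
s=viewer.snapshot("scene")
img=s["image"]; crop(s,135,110,190,155,12,"pics/c3.png")
W=s["world_to_cam"]
def onshaft(u,v):
    c,d=ray(s,u,v); # y = .2336-.0133*(x-.4898)
    n=np.array([.0133,1,0]); k=.2336+.0133*.4898
    l=(k-n@c)/(n@d); return (c+l*d).round(4)
E=None
for p in [(270/3.5+100,318/3.5+30),(200/3.5+100,358/3.5+30),(145/3.5+100,390/3.5+30)]: print(onshaft(*p))
```

```text
[0.6041 0.2321 0.1083]
[0.5454 0.2329 0.1109]
[0.5012 0.2334 0.1124]
```

View pics/c3.png

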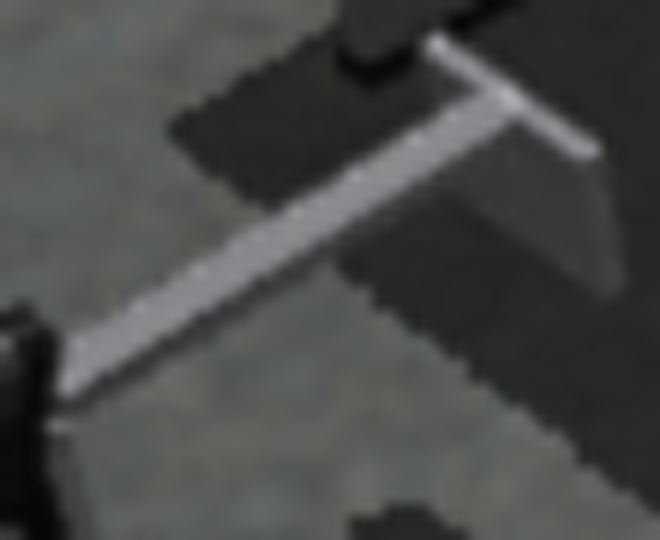

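Run:
```python
from h import *
s=viewer.snapshot("scene")
def onshaft(u,v):
    c,d=ray(s,u,v); n=np.array([.0133,1,0]); k=.2336+.0133*.4898
    return (c+(k-n@c)/(n@d)*d).round(4)
for u,v in [(500,97),(400,162),(300,222),(200,285),(80,360)]: print(onshaft(135+(u+.5)/12-.5,110+(v+.5)/12-.5))
def atx(u,v,x):
    c,d=ray(s,u,v); return (c+(x-c[0])/d[0]*d).round(4)
print("bottom right corner",atx(135+612/12-.5,110+297/12-.5,.604), "top right",atx(135+597/12-.5,110+155/12-.5,.607))
```

```text
[0.6034 0.2321 0.1187]
[0.5784 0.2324 0.1179]
[0.5541 0.2327 0.1183]
[0.5301 0.2331 0.1179]
[0.502  0.2334 0.1177]
bottom right corner [0.604  0.2077 0.081 ] top right [0.607  0.2081 0.1159]
```

{"method": "carry_out", "body": {
  "series": [
    [0,0.002,-0.004,0,0,0.006],
    [0.02,0,0,0,0,0],
    [0.025,0,0,0,0,0],
    [0.025,0,0,0,0,0],
    [0,0,0,0,0,0]
  ]
}}

```text
time_s: 17.38
eef_pos: [0.5266, 0.2305, 0.0958]
tool_rot: [1.0, -0.01, -0.0, -0.0]
force: [-0.5, -0.3, -1.3]
finger_gap: 0.287
```

Run:
```python
from h import *
to([.585,.2295,.096],-1.2)
```

```text
t 17.38 pos [0.5266 0.2305 0.0958] X yaw -1.13 z [-9.e-04  1.e-04 -1.e+00] F [-0.5 -0.3 -1.3] M [-0.04  0.07  0.01] gap 0.287 q7 -1.19
shift tool [ 0.0584 -0.0001 -0.0002]
turn tool [-0.0001  0.0009  0.0013] shift in turned [ 0.0584 -0.0002 -0.0002]
```

{"method": "carry_out", "body": {
  "series": [
    [0.02,0,0,0,0,0],
    [0.02,0,0,0,0,0],
    [0.018,0,0,0,0,0],
    [0,0,0,0,0,0],
    [0,0,0,0,0,0]
  ]
}}

```text
time_s: 18.0
eef_pos: [0.5813, 0.2303, 0.0949]
tool_rot: [1.0, -0.01, -0.003, -0.001]
force: [-0.6, -0.2, -1.6]
finger_gap: 0.292
```

Run:
```python
from h import *
to([.585,.2295,.055],-1.2)
s=viewer.snapshot("scene"); crop(s,100,30,320,200,3.5,"pics/s9.png")
```

```text
t 18.0 pos [0.5813 0.2303 0.0949] X yaw -1.11 z [-0.0054  0.0012 -1.    ] F [-0.6 -0.2 -1.6] M [-0.03  0.09 -0.02] gap 0.292 q7 -1.23
shift tool [0.0039 0.0008 0.0399]
turn tool [-0.0011  0.0055  0.0016] shift in turned [0.0037 0.0007 0.0399]
```

View pics/s9.png

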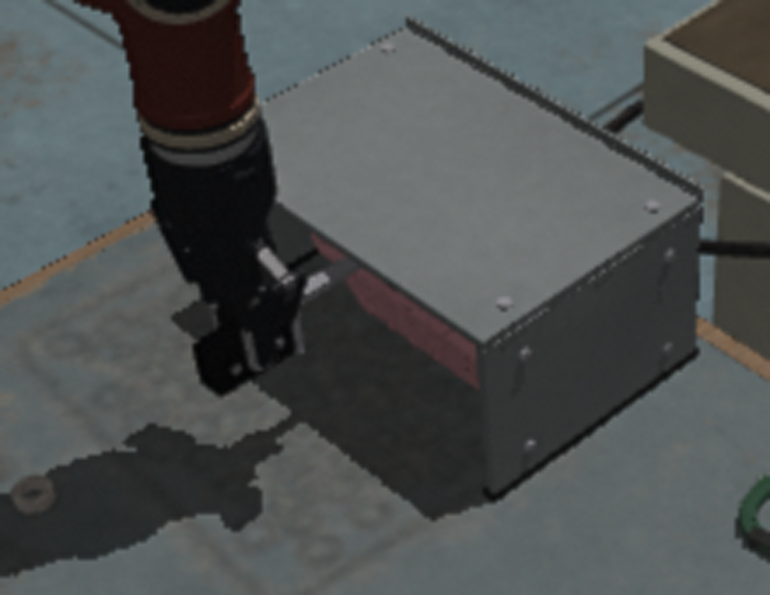

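The hook is under the roof, above the rim, and the basket hasn't moved. I'll lower the blade in steps, watching the force.

{"method": "carry_out", "body": {
  "series": [
    [0.003,0,0.005,0,0.004,0],
    [0,0,0.008,0,0,0],
    [0,0,0.008,0,0,0],
    [0,0,0,0,0,0]
  ]
}}

```text
time_s: 18.55
eef_pos: [0.5849, 0.2301, 0.0728]
tool_rot: [1.0, -0.01, -0.001, -0.0]
force: [-0.1, -0.2, -1.7]
finger_gap: 0.286
```

{"method": "carry_out", "body": {
  "series": [
    [0,0,0.007,0,0,0],
    [0,0,0.006,0,0,0],
    [0,0,0.004,0,0,0],
    [0,0,0,0,0,0]
  ]
}}

```text
time_s: 19.05
eef_pos: [0.5855, 0.2301, 0.0566]
tool_rot: [1.0, -0.01, -0.0, -0.0]
force: [-0.5, -0.1, -1.1]
finger_gap: 0.29
```

Run:
```python
from h import *
to([.48,.2315,.055],-1.2)
```

```text
t 19.05 pos [0.5855 0.2301 0.0566] X yaw -1.1 z [-2.e-04  7.e-04 -1.e+00] F [-0.5 -0.1 -1.1] M [-0.03  0.05 -0.03] gap 0.29 q7 -1.19
shift tool [-0.1055  0.0006  0.0017]
turn tool [-0.0007  0.0002  0.0018] shift in turned [-0.1055  0.0008  0.0016]
```

{"method": "carry_out", "body": {
  "series": [
    [-0.005,0,0.001,0,0,0],
    [-0.006,0,0,0,0,0],
    [-0.006,0,0,0,0,0],
    [-0.006,0,0,0,0,0],
    [-0.006,0,0,0,0,0],
    [-0.006,0,0,0,0,0]
  ]
}}

```text
time_s: 19.8
eef_pos: [0.5514, 0.2308, 0.0566]
tool_rot: [1.0, -0.01, 0.001, -0.0]
force: [4.3, 0.6, -1.1]
finger_gap: 0.29
```

Run:
```python
from h import *
st()
s=viewer.snapshot("scene"); crop(s,100,30,320,200,3.5,"pics/s10.png")
```

```text
t 19.8 pos [0.5514 0.2308 0.0566] X yaw -1.09 z [ 2.9e-03  9.0e-04 -1.0e+00] F [ 4.3  0.6 -1.1] M [-0.07 -0.85 -0.01] gap 0.29 q7 -1.16
```

View pics/s10.png

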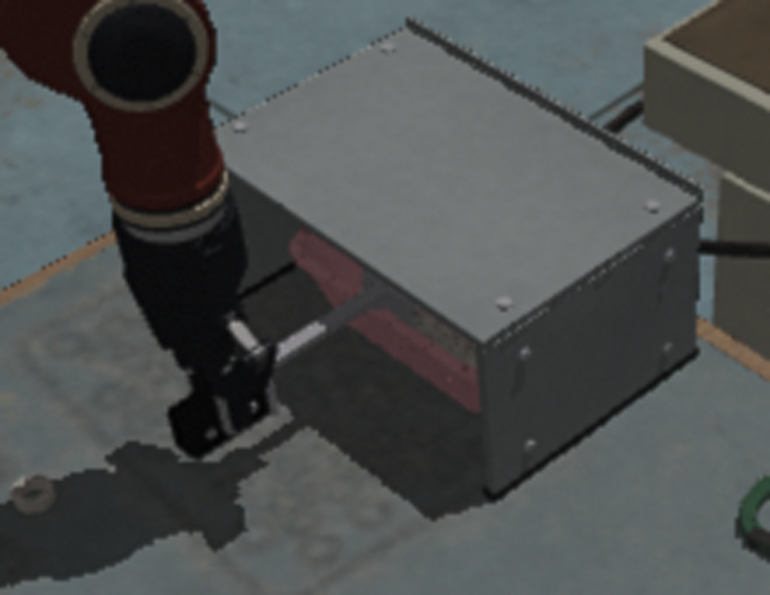

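The basket is moving: the pull reads about 4 N, and the rim now shows around (330,270)–(470,360) in the crop. I'll keep dragging.

{"method": "carry_out", "body": {
  "series": [
    [-0.006,0,0,0,0,0],
    [-0.007,0,0,0,0,0],
    [-0.007,0,0,0,0,0],
    [-0.007,0,0,0,0,0],
    [-0.007,0,0,0,0,0],
    [-0.007,0,0,0,0,0],
    [-0.006,0,0,0,0,0],
    [-0.004,0,0,0,0,0],
    [0,0,0,0,0,0]
  ]
}}

```text
time_s: 20.98
eef_pos: [0.4991, 0.2318, 0.0561]
tool_rot: [1.0, -0.01, -0.0, -0.001]
force: [2.3, -1.0, 1.7]
finger_gap: 0.286
```

Run:
```python
from h import *
st()
s=viewer.snapshot("scene"); crop(s,100,30,320,200,3.5,"pics/s11.png")
s=viewer.snapshot("top"); crop(s,20,70,230,225,3.7,"pics/t11.png")
```

```text
t 20.98 pos [0.4991 0.2318 0.0561] X yaw -1.09 z [-7.0e-04  1.1e-03 -1.0e+00] F [ 2.3 -1.   1.7] M [-0.03 -0.98 -0.05] gap 0.286 q7 -1.12
```

View pics/s11.png

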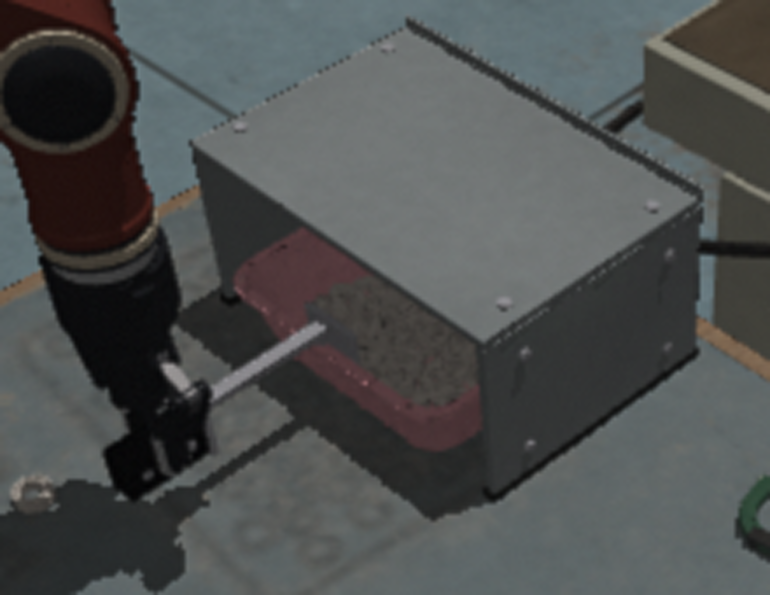

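View pics/t11.png

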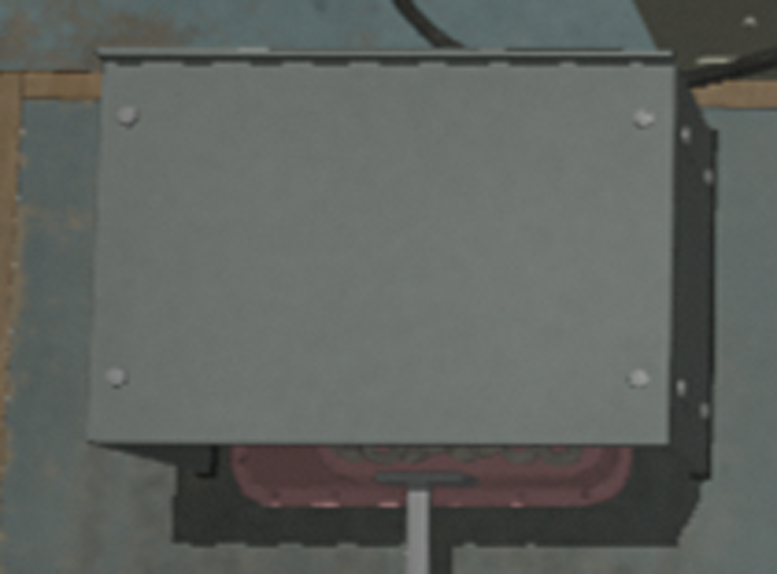

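```bash
cat > rim.py <<'E'
from h import *
t=viewer.snapshot("top")
hsv=cv2.cvtColor(t["image"],cv2.COLOR_BGR2HSV); im=t["image"].astype(int)
m=(im[...,2]-im[...,1]>15)&(im[...,2]-im[...,0]>5)
m[:150]=0;m[230:]=0;m[:,:70]=0;m[:,205:]=0
for u in (105,115,125,140,150,160,170):
    r=np.where(m[:,u])[0]
    if len(r): p=onz(t,u,r.max()+.5,.063); print(u,r.min(),r.max(),p.round(4), "out",round((.659+(p[1]-.0787)*.0218-p[0])*1000,1))
c=np.where(m.any(0))[0]; print("cols",c.min(),c.max(),onz(t,c.min(),200,.063).round(4),onz(t,c.max(),200,.063).round(4))
s=viewer.snapshot("scene")
E
python3 rim.py
```

```text
105 191 206 [0.6376 0.2932 0.063 ] out 26.1
115 195 206 [0.6372 0.2721 0.063 ] out 26.0
125 196 206 [0.6368 0.2511 0.063 ] out 26.0
140 193 206 [0.6362 0.2195 0.063 ] out 25.9
150 194 206 [0.6358 0.1985 0.063 ] out 25.8
160 191 206 [0.6354 0.1775 0.063 ] out 25.7
170 191 206 [0.6351 0.1564 0.063 ] out 25.6
cols 83 190 [0.6521 0.3396 0.063 ] [0.648  0.1143 0.063 ]
```

{"method": "carry_out", "body": {
  "series": [
    [-0.005,0,0,0,0,0],
    [-0.007,0,0,0,0,0],
    [-0.007,0,0,0,0,0],
    [-0.006,0,0,0,0,0],
    [-0.004,0,0,0,0,0],
    [0,0,0,0,0,0],
    [0,0,0,0,0,0]
  ]
}}

```text
time_s: 22.05
eef_pos: [0.4699, 0.2324, 0.0559]
tool_rot: [1.0, -0.009, -0.001, -0.001]
force: [1.3, -0.8, -0.1]
finger_gap: 0.289
```

```bash
python3 -c "
from h import *
st()"; python3 rim.py
```

```text
t 22.05 pos [0.4699 0.2324 0.0559] X yaw -1.08 z [-0.0015  0.0012 -1.    ] F [ 1.3 -0.8 -0.1] M [ 0.01 -0.74 -0.02] gap 0.289 q7 -1.1
105 197 220 [0.608  0.2928 0.063 ] out 55.6
115 200 220 [0.6077 0.2719 0.063 ] out 55.6
125 209 220 [0.6073 0.2509 0.063 ] out 55.5
140 206 220 [0.6067 0.2194 0.063 ] out 55.4
150 207 220 [0.6063 0.1984 0.063 ] out 55.3
160 200 220 [0.6059 0.1774 0.063 ] out 55.2
170 201 220 [0.6056 0.1564 0.063 ] out 55.1
cols 81 190 [0.6522 0.3439 0.063 ] [0.648  0.1143 0.063 ]
```

{"method": "carry_out", "body": {
  "series": [
    [0.004,0,0,0,0,0],
    [0.004,0,0,0,0,0],
    [0,0,0,0,0,0],
    [0,0,-0.01,0,0,0],
    [0,0,-0.015,0,0,0],
    [0,0,-0.015,0,0,0],
    [0,0,-0.015,0,0,0],
    [0,0,0,0,0,0]
  ]
}}

```text
time_s: 23.15
eef_pos: [0.4796, 0.2323, 0.1127]
tool_rot: [1.0, -0.009, 0.002, -0.001]
force: [-0.3, -1.1, -1.9]
finger_gap: 0.289
```

```bash
python3 -c "
from h import *
st()
s=viewer.snapshot('scene'); crop(s,100,30,320,200,3.5,'pics/s12.png')"; python3 rim.py
```

```text
t 23.15 pos [0.4796 0.2323 0.1127] X yaw -1.08 z [ 0.0034  0.0021 -1.    ] F [-0.3 -1.1 -1.9] M [-0.01  0.06  0.  ] gap 0.289 q7 -1.19
105 197 220 [0.608  0.2928 0.063 ] out 55.6
115 200 220 [0.6077 0.2719 0.063 ] out 55.6
140 209 219 [0.6088 0.2194 0.063 ] out 53.3
150 207 220 [0.6063 0.1984 0.063 ] out 55.3
160 200 220 [0.6059 0.1774 0.063 ] out 55.2
170 201 220 [0.6056 0.1564 0.063 ] out 55.1
cols 81 190 [0.6522 0.3439 0.063 ] [0.648  0.1143 0.063 ]
```

View pics/s12.png

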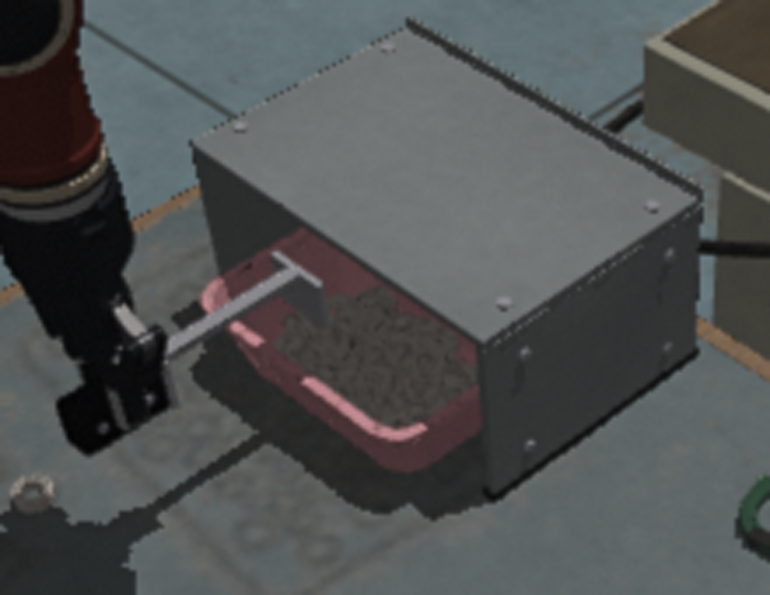

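The blade is clear above the rim and the basket is unchanged, with the rim about 55 mm out. I'll back off and take the hook to the open bench on the right.

{"method": "carry_out", "body": {
  "series": [
    [-0.02,0,-0.005,0,0,0],
    [-0.022,0,0,0,0,0],
    [0,0.04,0,0,0,0],
    [0,0.05,0,0,0,0],
    [0,0.05,0,0,0,0],
    [0.01,0.05,0,0,0,0],
    [0.01,0.05,0,0,0,0],
    [0.01,0.05,0,0,0,0],
    [0,0,0,0,0,0]
  ]
}}

```text
time_s: 24.42
eef_pos: [0.4616, -0.0631, 0.1164]
tool_rot: [1.0, -0.014, 0.001, 0.002]
force: [0.4, 0.3, -1.3]
finger_gap: 0.291
```

```bash
python3 -c "
from h import *
to([.465,-.06,.012],0)"
```

```text
t 24.43 pos [ 0.4616 -0.0631  0.1164] X yaw -1.61 z [ 0.0026 -0.0033 -1.    ] F [ 0.4  0.3 -1.3] M [ 0.08  0.07 -0.  ] gap 0.291 q7 -0.59
shift tool [ 0.0031 -0.0036  0.1044]
turn tool [ 0.0032 -0.0027 -0.0281] shift in turned [ 0.0034 -0.0031  0.1044]
```

{"method": "carry_out", "body": {
  "series": [
    [0,0,0.025,0,0,0],
    [0,0,0.025,0,0,0],
    [0,0,0.02,0,0,0],
    [0,0,0.012,0,0,0],
    [0,0,0.008,0,0,0],
    [0,0,0.006,0,0,0],
    [0,0,0.004,0,0,0],
    [0,0,0,0,0,0]
  ]
}}

```text
time_s: 25.42
eef_pos: [0.4613, -0.0575, 0.0158]
tool_rot: [1.0, -0.01, 0.0, -0.0]
force: [-0.6, 0.1, -1.0]
finger_gap: 0.289
```

```bash
python3 -c "
from h import *
st()"
```

```text
t 25.43 pos [ 0.4613 -0.0575  0.0158] X yaw -1.1 z [ 6.e-04  1.e-03 -1.e+00] F [-0.6  0.1 -1. ] M [-0.06  0.    0.06] gap 0.289 q7 -0.38
```

{"method": "carry_out", "body": {
  "series": [
    [0,0,0.002,0,0,0],
    [0,0,0.001,0,0,0],
    [0,0,0,0,0,0]
  ]
}}

```text
time_s: 25.8
eef_pos: [0.4613, -0.0575, 0.0128]
tool_rot: [1.0, -0.01, 0.0, -0.0]
force: [-0.3, -0.2, -1.6]
finger_gap: 0.287
```

{"method": "carry_out", "body": {
  "series": [
    [0,0,0.001,0,0,0],
    [0,0,0,0,0,0]
  ]
}}

```text
time_s: 26.05
eef_pos: [0.4613, -0.0575, 0.0118]
tool_rot: [1.0, -0.01, 0.0, -0.0]
force: [-0.1, 0.6, -0.7]
finger_gap: 0.288
```

```bash
python3 -c "
from h import *
st()
s=viewer.snapshot('scene'); crop(s,130,150,290,270,5,'pics/s13.png')"
```

```text
t 26.05 pos [ 0.4613 -0.0575  0.0118] X yaw -1.1 z [ 7.e-04  9.e-04 -1.e+00] F [-0.1  0.6 -0.7] M [-0.03  0.06  0.  ] gap 0.288 q7 -0.37
```

View pics/s13.png

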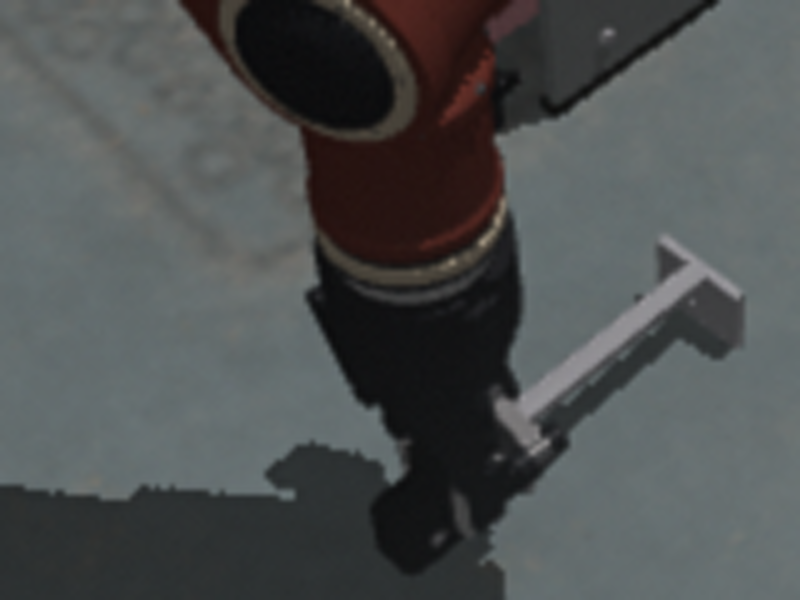

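{"method": "carry_out", "body": {
  "series": [
    [0,0,0.001,0,0,0],
    [0,0,0.001,0,0,0],
    [0,0,0,0,0,0]
  ]
}}

```text
time_s: 26.48
eef_pos: [0.4614, -0.0575, 0.0118]
tool_rot: [1.0, -0.01, 0.001, -0.001]
force: [-3.4, 2.6, 18.6]
finger_gap: 0.286
```

The 18.6 N contact force shows the hook is on the bench. I'll ease off and release.

{"method": "carry_out", "body": {
  "series": [
    [0,0,-0.0015,0,0,0],
    [0,0,0,0,0,0]
  ]
}}

```text
time_s: 26.72
eef_pos: [0.4614, -0.0576, 0.0118]
tool_rot: [1.0, -0.01, 0.001, -0.001]
force: [-1.7, 0.4, 7.5]
finger_gap: 0.288
```

{"method": "carry_out", "body": {
  "series": [
    [0,0,0,0,0,0],
    [0,0,0,0,0,0],
    [0,0,0,0,0,0],
    [0,0,0,0,0,0],
    [0,0,0,0,0,0]
  ],
  "grip": 1
}}

```text
time_s: 27.35
eef_pos: [0.4612, -0.0575, 0.0112]
tool_rot: [1.0, -0.01, 0.0, -0.0]
force: [-0.7, 0.2, -0.9]
finger_gap: 0.999
```

{"method": "carry_out", "body": {
  "series": [
    [0,0,-0.02,0,0,0],
    [0,0,-0.03,0,0,0],
    [0,0,-0.04,0,0,0],
    [0,0,-0.05,0,0,0],
    [0,0,-0.05,0,0,0],
    [0,0.05,0,0,0,0],
    [0,0.05,0,0,0,0],
    [0,0.05,0,0,0,0],
    [0,0.05,0,0,0,0],
    [0,0,0,0,0,0]
  ]
}}

```text
time_s: 28.6
eef_pos: [0.4554, -0.2627, 0.2019]
tool_rot: [1.0, -0.014, 0.0, 0.002]
force: [-0.4, -0.7, -0.1]
finger_gap: 1.0
```

```bash
python3 -c "
from h import *
st()
for n in ['scene','top']: cv2.imwrite(f'pics/{n}14.png',viewer.snapshot(n)['image'])"; python3 rim.py
```

```text
t 28.6 pos [ 0.4554 -0.2627  0.2019] X yaw -1.57 z [ 9.e-04 -3.e-03 -1.e+00] F [-0.4 -0.7 -0.1] M [0.09 0.03 0.  ] gap 1.0 q7 -0.43
105 197 220 [0.608  0.2928 0.063 ] out 55.6
115 200 220 [0.6077 0.2719 0.063 ] out 55.6
125 209 220 [0.6073 0.2509 0.063 ] out 55.5
140 206 220 [0.6067 0.2194 0.063 ] out 55.4
150 207 220 [0.6063 0.1984 0.063 ] out 55.3
160 200 220 [0.6059 0.1774 0.063 ] out 55.2
170 201 220 [0.6056 0.1564 0.063 ] out 55.1
cols 81 190 [0.6522 0.3439 0.063 ] [0.648  0.1143 0.063 ]
```

View pics/scene14.png

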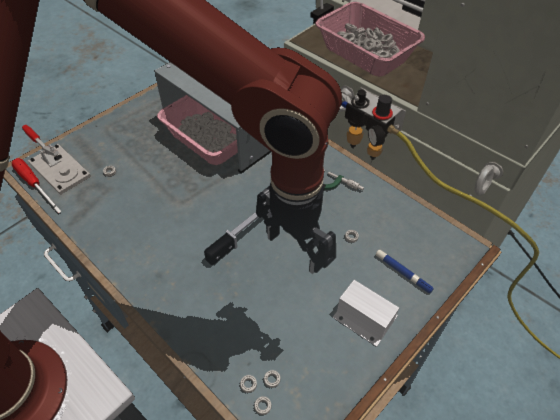

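View pics/top14.png

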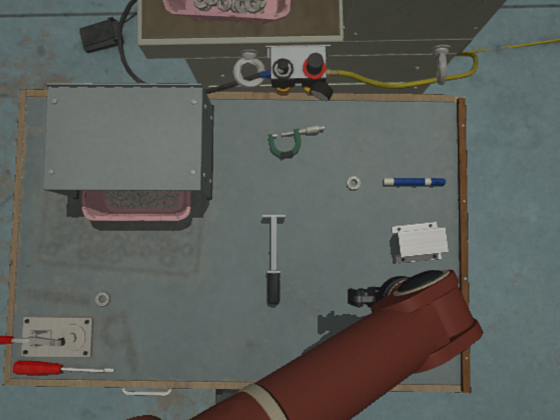

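The basket stands out evenly. The hook lies flat at (273,258) in the top view, well clear of the basket, and the micrometer, marker and bearings are at the same pixels as at the start. I'm handing the job in.

```bash
python3 -c "
from bench import manip
print(manip.job_done())"
```

```text
the job is handed in; nothing more can be done
None
```

The basket's front rim now stands about 55 mm out from under the roof, and the job was handed in at about 29 s of the 61 s allowed.

- **Hook out of the sleeve:** I drew it out by the shaft, laid it on the open bench and took it again by its black handle.
- **Dragging:** I reached in under the roof and dropped the blade behind the front rim. The hook pulled the basket forward about 103 mm; my readings during the pull were under 5 N.
- **Laying down:** I unhooked, lifted clear and laid the hook flat on the open bench, about 15 cm to the right of the basket. I then opened the gripper and moved it away.

**Last checks:**
- The top view gives the rim 55.1–55.6 mm out, even across the width. The reading was the same before unhooking and after release.
- In the last pictures the hook lies flat, and the micrometer, marker and bearings look unmoved from the start.
- The largest force I read was 18.6 N, when the hook met the bench as I laid it down.

**Disagreements:**
- The scene camera places the roof edge a few millimetres nearer the robot than the top view does, so the 55 mm is good to a few millimetres.
- A first height reading of the held blade was about 8 mm lower than expected. A closer measurement brought that down to about 2 mm, and I used that one.
- While I was tilting the arm to look under the roof, it went about 8 cm off the intended position in free space. It touched nothing.

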